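Refit the drive shaft of a stone tumbler

TASK

The stone tumbler's drive shaft is to be refitted. First flip the toggle on its motor housing over to off, away from the pulley side; then take the loose steel shaft from the wooden V-rest and thread it, grooved nose first, through the empty bushing on the pulley side and on through the one in the far end plate, until about 15 mm of nose stands out beyond the far bushing and the clip groove is clear. Finish while still holding the shaft in the gripper, still and in that place, so that the clip can be fitted; leave the pulley, barrel, lid, screwdriver, jar and bottle where they are.

Things in the scene. Friction and masses are not known exactly. Their poses are not given: they have to be found in the camera images.
- tumbler: Fixed stone tumbler: grey base 270 (x) by 170 mm, end plates 137 mm wide, 111 mm high, at y = -55 and 55 mm. Origin: underside, midway between the plates. x to the motor housing (x 65 to 165, y -60 to 75 mm, 80 mm high), y from the pulley side to the far plate. Idler, shaft in place: x = -55 mm; empty drive bushings: x = 20 mm, both 85 mm up. Small motor pulley: x = 112, to y = -83, 53 mm up.
- bush_near (a point): Centre of the mouth (outer, -y face) of the first drive bushing, in the pulley-side end plate, 85 mm above the bench. Bore 14 mm, 20 mm long, its mouth countersunk to about 22 mm over the first 6 mm. Axes as the tumbler's: the shaft goes in along +y.
- bush_far (a point): Centre of the outer (+y) face of the second drive bushing, in the far end plate, on the same axis, 130 mm further along +y than bush_near. Same bushing; its countersunk mouth also faces -y, 110 mm beyond bush_near.
- switch (a joint): Toggle on top of the motor housing, a black paddle 20 mm wide (x) and 8 mm thick, swinging about the tumbler's x axis: 1.0 = on, leaning 0.5 rad towards -y (pulley side); 0 = off, leaning 0.5 rad towards +y. Over-centre: it snaps to whichever stop is nearer; 1 to 2 N at the tip pushes it over.
- switch_tip (a point): Centre of the toggle's rounded top edge, 49 mm from its pivot; moves with it. 123 mm above the bench at either stop.
- switch_pivot (a point): The toggle's pivot, 80 mm above the bench, fixed in the tumbler; its axes are the tumbler's. The switch plate round it is 83 mm up, with two 90 mm high cheeks beside the paddle.
- shaft: Loose plain steel shaft, 12 mm in diameter, 210 mm long, about 0.19 kg. Origin: its middle; x along it to the nose, the end that has a bevel (4 mm long, to 7 mm) and a clip groove 6 to 9 mm from the end. The other end, the tail, is plain. It lies level in the V-rest, its axis 42.5 mm above the bench.
- shaft_nose (a point): Centre of the shaft's nose end face, 105 mm from its middle.
- shaft_tail (a point): Centre of the shaft's tail end face, 105 mm from its middle. The last 55 mm or more of the tail end hang free of the V-rest, for gripping from above.
- vrest: Wooden V-rest, fixed: board 135 by 70 by 12 mm with two V-blocks 16 mm thick and about 50 mm high, at x = -30 and +70 mm; x as the shaft lying in it (the shaft's middle within 10 mm of x = 0). Origin: on the bench, below the V.
- pulley: Loose driven V-belt pulley, aluminium disc 64 mm in diameter with a hub, 26 mm high, lying flat on the bench; leave it. Origin: centre of its underside.
- barrel: Black rubber tumbling barrel standing on end, 109 mm in diameter, 115 mm high; leave it. Origin: centre of its underside.
- barrel_lid: Black rubber barrel lid, disc 100 mm in diameter, 28 mm high with its brass knob, lying flat; leave it. Origin: centre of its underside.
- screwdriver: Screwdriver with a wooden handle lying on the bench; leave it. Origin: under its middle, x axis along it towards the tip.
- grit_jar: Clear screw-top grit jar, 64 mm in diameter, 80 mm high; leave it. Origin: centre of its underside.
- resin_bottle: Resin bottle, 48 mm in diameter, 100 mm high; leave it. Origin: centre of its underside.
Things that resemble listed ones, but are neither listed nor needed, are in the scene too. There is more than one size of the shaft; the one meant has the size given above.

How it is judged:
By the outcome, as a careful person would: the job done as asked, in the order asked, and still so for the second after the job is handed in, while the arm keeps its last pose, push and grip.
It also fails if it takes over 58 s, if anything falls off the work surface, if the arm or the gripper's body presses on something with over 40 N, if the wrist force passes 120 N, or if a joint passes its speed limit or range.

ROBOT

A 6-joint arm with a two-finger parallel gripper is mounted at the origin on the work surface. World frame = base frame: x ahead of the robot, y to its left, z up, the work surface at z = 0. Lengths are in m, angles in rad, forces in N, time in s.
With the tool pointing down it reaches from about 0.3 to 0.825 m from the base axis. Payload 5.4 kg.
Tool frame: the origin (TCP) lies midway between the tips of the shut fingers; the grasp point (between the pads) lies 19 mm behind it; z points along the fingers, x is the direction in which the jaws open and shut, and the axes are right-handed (so a half turn about z gives the same grasp; the last joint's range is limited). The gripper opens to 92 mm and grips with 3 to 60 N. Pads are 20 mm wide; open, the fingers measure 128 mm over their backs; the gripper's body (75 mm by 189 mm) begins 69 mm behind the grasp point.
Start: joints at [-1.331, 0.158, 1.597, -0, 1.386, -0.21], TCP at [0.25, -0.518, 0.215] pointing down, gripper open.
Joint ranges: [-2.91, 2.91], [-0.94, 2.29], [0.18, 2.7], [-1.29, 4.43], [0.17, 2.64], [-3, 3]. Speed limits (rad/s): [2.57, 2.57, 3.14, 3.14, 3.14, 3.14].

INTERFACE

Orientations are given as a unit quaternion [w, x, y, z].
In Python, from rig import env gives the robot as it stands.
- The arm moves only by the tool servo_tool, never from a script. Its argument "steps" is a list that holds one entry, the list of rows, each a list of 4 numbers: the shift along the tool's x, y, z in m, then the turn about the tool's z in rad. A call has 1 to 12 rows; each row is the pose to reach, as a shift and turn from the pose commanded when the call began, along the tool's axes at that moment; what a row does not reach only later rows make up. A row lasts 1/8 s, in which the tool goes at most 62.5 mm and 10.7 degrees, less where a joint would pass 70% of its speed; a pose out of reach is approached as far as the arm can. A call with a gripper value outside its range is refused whole. "fingers" is the opening, from -1 (shut) to 1 (fully open), so that 0 is half open, set as the call begins (left out, the last holds). The fingers move at their own pace and stop on an object; "newtons" is the grip in N (left out, the last holds). Time passes only in rows, so rows that repeat a pose let the fingers close. It gives the time, the measured TCP pose, the force and the opening at its end, in the units of the state.
- env.get_state(): the state, without advancing time (a new reading comes with each control period).
- env.grab_frame(name): name is "scene" or "side" or "wrist"; returns the picture (480x640x3 uint8, red, green, blue); there is no depth.
- env.camera_params(name): a dict with "K" (3x3 intrinsics, pixels), "R" (3x3) and "t" (3): a world point X has camera coordinates R X + t. Camera axes: x right, y down, z forward; pixel columns grow to the right and rows downward; lengths in m; the calibration is good to about 2 mm. A picture is of the moment at which its call begins: read the wrist's pose just before it. camera_params takes no time and is no camera call; for the wrist camera it gives the pose at the moment of the call.
- env.job_done(): hands the job in, once; it reports no verdict.
The state is a dict: "clock": time; "joint_positions": joint angles; "joint_velocities": joint speeds; "joint_efforts": joint torques, N m; "tcp_pos": TCP position; "eef_rot": TCP orientation; "wrist_force": force on the tool from outside, world axes, zero at the start; "moment": the same for the moment, N m; "width": finger opening in m.
Only numpy, scipy, OpenCV 4.12 (cv2) and the standard library are available. Lean on these libraries where they do the work, as an engineer would, in place of code of your own. Each camera call takes 0.05 s, during which the arm holds its last target. There are 200 camera calls.

## Working session

There is one attempt and no reset: what is moved stays moved. The work goes in short steps, Python scripts to look and compute and a tool call to move; the robot and the scene stay as the last step left them, time stands still between calls to the robot, and variables do not carry over. Pictures are saved under pics/ and viewed, about 8 in all and at most 12, crops included, and the job is handed in when it is done.

Besides the shell and the picture viewer there is one more tool, called by a JSON object that holds its "method" and its "body", one argument or row to a line. servo_tool: Moves the arm, as the interface text tells. Its arguments: {"type":"object","properties":{"steps":{"type":"array"},"fingers":{"type":"number"},"newtons":{"type":"number"}},"required":["steps"]}

```bash
ls; mkdir -p pics; python3 - <<'E'
from rig import env
import cv2
s=env.get_state(); print(s)
for n in ["scene","side"]:
    im=env.grab_frame(n); cv2.imwrite(f"pics/{n}0.png",im[:,:,::-1])
    p=env.camera_params(n); print(n,p)
E
```

```text
pics
{'clock': 0.0, 'joint_positions': array([-1.33107896e+00,  1.59050759e-01,  1.59819956e+00, -2.25506246e-05,
        1.38618560e+00, -2.10078955e-01]), 'joint_velocities': array([ 0.00133434,  0.00191556,  0.00038928,  0.00079766, -0.0014716 ,
       -0.00019616]), 'joint_efforts': array([-9.52516857e-04, -3.85567474e+01, -3.22115707e+01,  7.01763947e-02,
        3.79173271e-02, -1.35716696e-04]), 'tcp_pos': array([ 0.24983638, -0.51720703,  0.21363432]), 'eef_rot': array([-6.34012976e-04,  8.46990157e-01, -5.31607773e-01, -6.68997737e-04]), 'wrist_force': array([-0.09214445,  0.36821165,  0.09755804]), 'moment': array([ 0.04369676, -0.02537029,  0.0134201 ]), 'width': 0.09234565685397353}
scene {'K': array([[528.08788435,   0.        , 321.32207812],
       [  0.        , 528.08788435, 234.06819018],
       [  0.        ,   0.        ,   1.        ]]), 'R': array([[ 0.75666096,  0.65341034,  0.02278403],
       [ 0.39866825, -0.43348427, -0.80818006],
       [-0.51819669,  0.62060158, -0.58849458]]), 't': array([-0.35029217, -0.12104854,  1.59943862])}
side {'K': array([[454.10220354,   0.        , 313.04262817],
       [  0.        , 454.10220354, 238.47815222],
       [  0.        ,   0.        ,   1.        ]]), 'R': array([[ 0.75374511, -0.65688464,  0.01925833],
       [-0.30493762, -0.37556068, -0.87519553],
       [ 0.58213517,  0.65380176, -0.48338587]]), 't': array([-0.38108542,  0.22718208,  1.01211099])}
```

View pics/scene0.png

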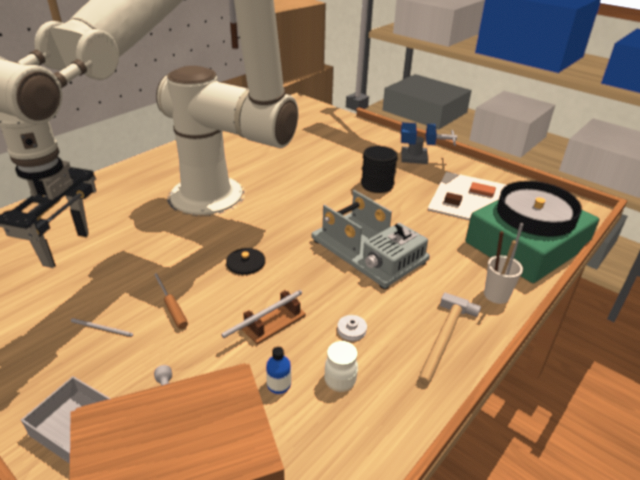

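View pics/side0.png

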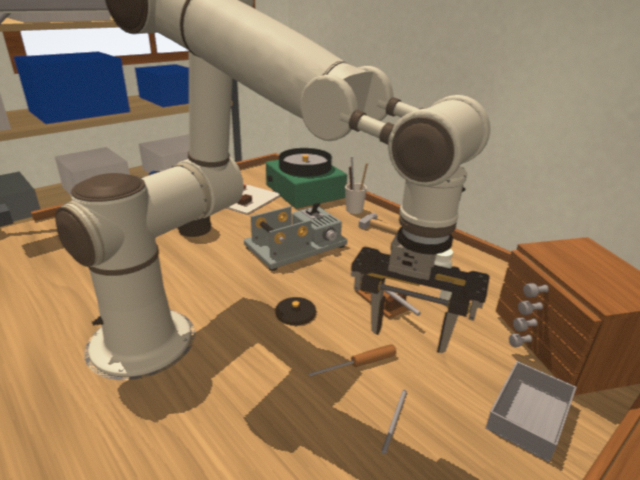

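The scene shows the tumbler near pixel (370,240), with its toggle at (402,232). The V-rest with the shaft runs from tail (224,334) to nose (301,294). Next I'll enlarge crops to get accurate points.

```bash
python3 - <<'E'
import cv2,numpy as np
a=cv2.imread("pics/scene0.png"); b=cv2.imread("pics/side0.png")
def crop(im,x,y,w,h,s): return cv2.resize(im[y:y+h,x:x+w],None,fx=s,fy=s,interpolation=cv2.INTER_CUBIC)
c=crop(a,215,180,220,165,3.6); cv2.imwrite("pics/c1.png",c)
d=crop(b,240,180,190,142,4.2); cv2.imwrite("pics/c2.png",d)
E
```

```text
(no output)
```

View pics/c1.png

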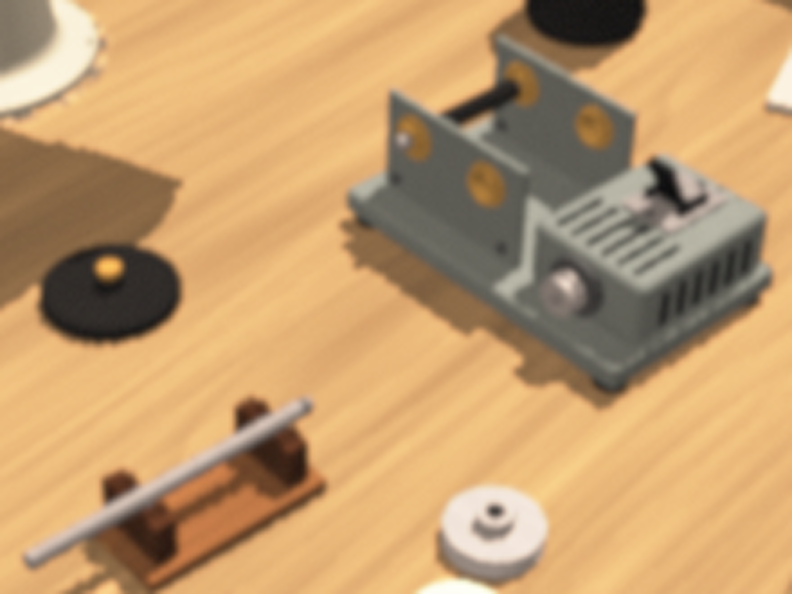

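View pics/c2.png

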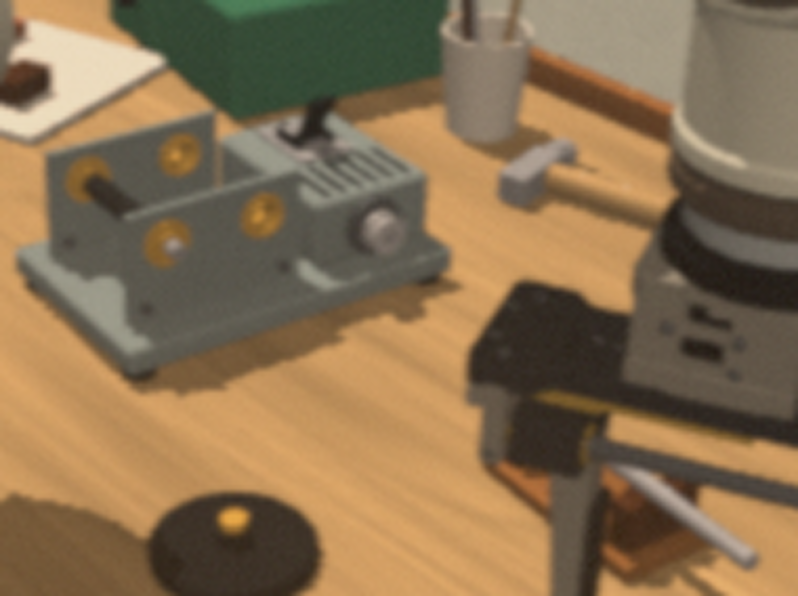

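Crop 1 shows near drive bushing (487,184), near idler (413,137), far drive bushing (593,128), shaft tail (33,558) and nose (306,405). Crop 2 shows near drive (262,214), far drive (180,154), far idler (87,180) and a shaft end at (750,556). I'll fit poses to these.

```bash
cat > h.py <<'E'
import numpy as np, cv2
from scipy.optimize import least_squares
from scipy.spatial.transform import Rotation as Rn
from rig import env
def proj(p,X):
    c=np.atleast_2d(X)@p["R"].T+p["t"]; q=c@p["K"].T; return q[:,:2]/q[:,2:]
def back(p,uv,z):
    d=p["R"].T@np.linalg.solve(p["K"],[*uv,1]); o=-p["R"].T@p["t"]; return o+d*(z-o[2])/d[2]
def tool(s=None):
    s=s or env.get_state(); w,x,y,z=s["eef_rot"]; return s["tcp_pos"],Rn.from_quat([x,y,z,w]).as_matrix()
def save(name,fn,box=None,sc=1):
    im=np.ascontiguousarray(env.grab_frame(name)[:,:,::-1])
    if box: x,y,w,h=box; im=im[y:y+h,x:x+w]
    cv2.imwrite(fn,cv2.resize(im,None,fx=sc,fy=sc,interpolation=cv2.INTER_CUBIC))
E
cat > fit.py <<'E'
from h import *
S=env.camera_params("scene");D=env.camera_params("side")
fs=lambda u:np.array(u)/3.6+[215,180]; fd=lambda u:np.array(u)/4.2+[240,180]
M=[[20,-63,85],[20,47,85],[-55,-63,85],[112,-83,53],[65,-60,80],[165,-60,80],[165,75,80]]
us=fs([(487,184),(593,128),(413,137),(560,292),(537,218),(642,288),(766,212)])
M2=[[20,-63,85],[20,47,85],[-55,47,85],[-55,-63,85],[112,-83,53],[165,-60,80]]
ud=fd([(262,214),(180,154),(87,180),(168,243),(384,229),(424,180)])
M=np.array(M)/1e3;M2=np.array(M2)/1e3
def W(v,M): c,s=np.cos(v[2]),np.sin(v[2]); return M@np.array([[c,-s,0],[s,c,0],[0,0,1]]).T+[v[0],v[1],0]
f=lambda v:np.r_[(proj(S,W(v,M))-us).ravel(),(proj(D,W(v,M2))-ud).ravel()]
g0=back(S,us[0],.085)
best=min((least_squares(f,[*g0[:2],a],loss="soft_l1") for a in np.arange(0,6.28,.8)),key=lambda r:r.cost)
v=best.x; print("tumbler",v,np.round(best.fun.reshape(-1,2),1).tolist())
P=W(v,np.array([[20,-65,85],[20,65,85],[115,7.5,80]])/1e3); print("near,far,sw?",P.round(4).tolist())
tip=fs([(655,165)])[0]; print("switch tip",back(S,tip,.123), "side",back(D,fd([(322,100)])[0],.123))
t=back(S,fs([(33,558)])[0],.0425);n=back(S,fs([(306,405)])[0],.0425)
print("shaft",t,n,np.linalg.norm(n-t),np.arctan2(n[1]-t[1],n[0]-t[0]))
print("side end",back(D,fd([(750,556)])[0],.0425), fd([(750,556)]), proj(D,[t,n]))
E
python3 fit.py; python3 -c "
from h import *
p,R=tool();print(p,R.round(3).tolist(),env.camera_params('wrist'))"
```

```text
tumbler [0.49723477 0.11671415 6.15761502] [[-0.6, -0.7], [0.0, -1.0], [-0.4, -0.6], [-0.8, 0.2], [-0.9, -0.8], [0.5, -0.7], [2.4, -1.7], [0.3, -0.1], [0.3, -0.3], [0.6, -0.6], [0.0, -0.4], [0.9, 0.9], [1.4, -2.8]]
near,far,sw? [[0.5089, 0.0497, 0.085], [0.5252, 0.1787, 0.085], [0.6123, 0.1098, 0.08]]
switch tip [0.61288631 0.10085629 0.123     ] side [0.60781123 0.10420063 0.123     ]
shaft [ 0.51288226 -0.36414784  0.0425    ] [ 0.54080312 -0.16527652  0.0425    ] 0.20082175496727314 1.4313114025128153
side end [ 0.5109525  -0.36434748  0.0425    ] [[418.57142857 312.38095238]] [[419.01687963 312.00650883]
 [364.55214306 271.50193739]]
[ 0.24984274 -0.51727949  0.21373805] [[0.435, -0.901, -0.0], [-0.901, -0.435, 0.002], [-0.002, -0.0, -1.0]] {'K': array([[427.08191172,   0.        , 318.97918287],
       [  0.        , 427.08191172, 241.27514005],
       [  0.        ,   0.        ,   1.        ]]), 'R': array([[ 0.43405115, -0.9008865 , -0.0017635 ],
       [-0.87509559, -0.4220884 ,  0.2367469 ],
       [-0.21402644, -0.10121704, -0.97156976]]), 't': array([-0.57384469, -0.02601914,  0.3892536 ])}
```

{"method": "servo_tool", "body": {
  "steps": [
    [[-0.345,-0.567,0,-0.995],[-0.345,-0.567,0,-0.995],[-0.345,-0.567,0,-0.995],[-0.345,-0.567,0,-0.995],[-0.345,-0.567,0,-0.995],[-0.345,-0.567,0,-0.995],[-0.345,-0.567,0,-0.995],[-0.345,-0.567,0,-0.995],[-0.345,-0.567,0,-0.995],[-0.345,-0.567,0,-0.995],[-0.345,-0.567,0,-0.995],[-0.345,-0.567,0,-0.995]]
  ],
  "fingers": -1,
  "newtons": 20
}}

```text
clock: 1.6
tcp_pos: [0.6109, 0.0417, 0.2137]
eef_rot: [-0.0, 0.998, -0.061, -0.001]
wrist_force: [-0.5, -0.3, -1.3]
width: 0.0003
```

```bash
python3 - <<'E'
from h import *
p,R=tool(); print(env.get_state()["clock"],p,R.round(3).tolist(), env.get_state()["width"])
P=env.camera_params("wrist"); np.savez("w1.npz",**P)
save("wrist","pics/w1.png")
E
```

```text
1.6 [0.61085626 0.04169384 0.21371475] [[0.993, -0.122, -0.001], [-0.122, -0.993, 0.0], [-0.001, -0.0, -1.0]] 0.0003228858854862946
```

View pics/w1.png

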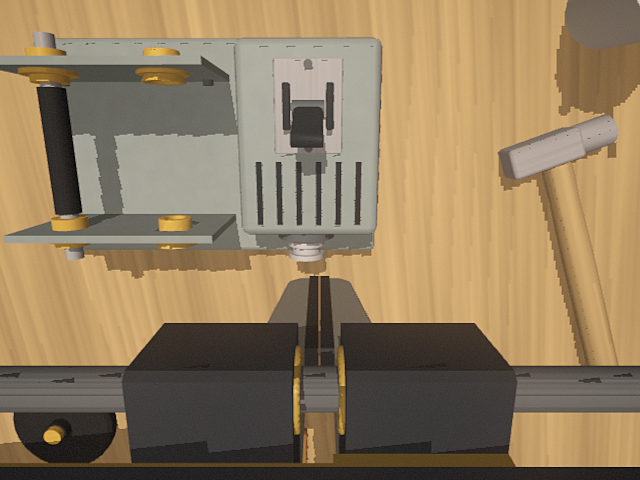

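Wrist view: the switch plate spans (273..343, 58..153), with the paddle tip at about (307,142). The near bushing is at about (175,235), the far one at (161,63), and the housing top corners are at (237,40), (381,40), (377,233) and (243,233). I'll refine the fit with these.

```bash
cat >> fit.py <<'E'
print("-----")
Wc=dict(np.load("w1.npz"))
Mw=np.array([[65,75,80],[165,75,80],[165,-60,80],[65,-60,80]])/1e3; uw=np.array([(237,40),(381,40),(377.5,233),(243,233)])
Mb=np.array([[20,-55,97],[20,55,97]])/1e3; ub=np.array([173.7,161.0])
def f2(v): return np.r_[f(v), (proj(Wc,W(v,Mw))-uw).ravel(), proj(Wc,W(v,Mb))[:,0]-ub]
r=least_squares(f2,v,loss="soft_l1"); v2=r.x
print("all",v2,np.round(r.fun[-10:],1).tolist())
r3=least_squares(lambda v:f2(v)[-10:],v); print("wrist only",r3.x,np.round(r3.fun,1).tolist())
for q in(v2,r3.x): print("near,far",W(q,np.array([[20,-65,85],[20,65,85]])/1e3).round(4).tolist())
pv=back(Wc,(308,105.5),.083); print("pivot",pv, "tip",back(Wc,(307,142),.121))
for n,uv in dict(bottle=(279,388),pulley=(352,335),jar=(341,385)).items(): print(n,back(S,uv,0))
E
python3 fit.py | sed -n '/-----/,$p'
```

```text
-----
all [0.4987971  0.11454135 6.14614355] [-0.6, -7.2, 8.4, -4.9, 2.1, 3.2, -0.6, 1.3, -1.5, -0.6]
wrist only [0.49759639 0.11133561 6.16049529] [-3.2, -3.2, 5.5, -3.3, 2.2, 4.5, -0.4, 4.5, -1.1, -2.7]
near,far [[0.5097, 0.0474, 0.085], [0.5275, 0.1762, 0.085]]
near,far [[0.5095, 0.0444, 0.085], [0.5254, 0.1734, 0.085]]
pivot [0.61402527 0.12901158 0.083     ] tip [0.61137269 0.10569931 0.121     ]
bottle [ 0.66521134 -0.36066993  0.        ]
pulley [ 0.68517172 -0.15527641  0.        ]
jar [ 0.75101579 -0.27427994  0.        ]
```

{"method": "servo_tool", "body": {
  "steps": [
    [[-0.008,0,0.06,0],[-0.008,0,0.108,0],[-0.008,0,0.108,0],[-0.008,-0.03,0.108,0],[-0.008,-0.045,0.108,0],[-0.008,-0.055,0.108,0],[-0.008,-0.063,0.108,0],[-0.008,-0.07,0.108,0],[-0.008,-0.077,0.108,0],[-0.008,-0.084,0.108,0],[-0.008,-0.086,0.108,0],[-0.008,-0.086,0.108,0]]
  ]
}}

```text
clock: 3.15
tcp_pos: [0.6133, 0.1259, 0.1064]
eef_rot: [-0.0, 0.998, -0.063, -0.0]
wrist_force: [-0.0, -0.9, 0.1]
width: 0.0004
```

{"method": "servo_tool", "body": {
  "steps": [
    [[0,0.04,0,0],[0,0.05,0,0],[0,0.05,-0.07,0],[0,0.06,-0.125,0],[0,0.06,-0.125,0],[0,0.06,-0.125,0]]
  ]
}}

```text
clock: 3.9
tcp_pos: [0.6057, 0.0664, 0.2312]
eef_rot: [-0.0, 0.998, -0.063, -0.0]
wrist_force: [-0.5, -0.3, -0.0]
width: 0.0004
```

```bash
python3 - <<'E'
from h import *
p,R=tool(); s=env.get_state(); print(s["clock"],p,s["wrist_force"])
P=env.camera_params("wrist"); np.savez("w2.npz",**P)
save("wrist","pics/w2.png")
E
```

```text
3.9 [0.60574608 0.06644079 0.23122883] [-0.54110851 -0.3226334  -0.01122405]
```

View pics/w2.png

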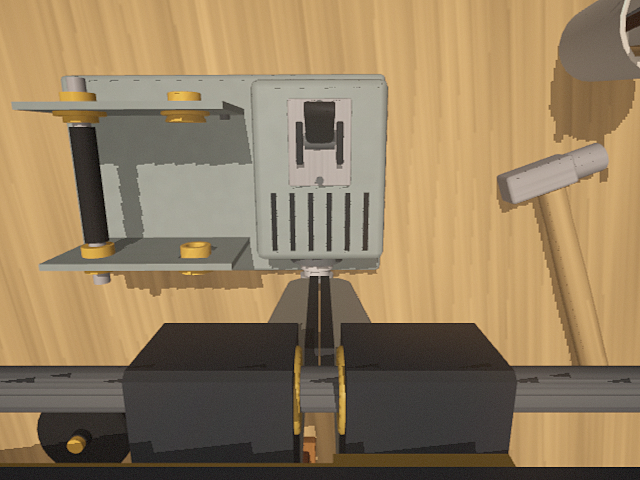

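Wrist view: the paddle now leans up-image (+y) at (320,120), so the toggle is off. Next I'll go look at the shaft from near.

{"method": "servo_tool", "body": {
  "steps": [
    [[-0.039,0.495,-0.019,0],[-0.039,0.495,-0.019,0],[-0.039,0.495,-0.019,0],[-0.039,0.495,-0.019,0],[-0.039,0.495,-0.019,0],[-0.039,0.495,-0.019,0],[-0.039,0.495,-0.019,0],[-0.039,0.495,-0.019,0],[-0.039,0.495,-0.019,0],[-0.039,0.495,-0.019,0],[-0.039,0.495,-0.019,0]]
  ],
  "fingers": -0.1
}}

```text
clock: 5.32
tcp_pos: [0.5055, -0.4181, 0.2498]
eef_rot: [-0.001, 0.998, -0.062, -0.0]
wrist_force: [0.5, 0.7, 0.0]
width: 0.0411
```

```bash
python3 - <<'E'
from h import *
p,R=tool(); s=env.get_state(); print(s["clock"],p,R[0],s["width"])
P=env.camera_params("wrist"); np.savez("w3.npz",**P)
save("wrist","pics/w3.png")
# axis direction from w1,w2 : bushing tops and idler stubs
for f,nb,fb,ni,fi in(("w1.npz",(175,222),(161,76),(75,256),(43,38)),("w2.npz",(196,248),(184,108),(101,281),(74,82))):
    W=dict(np.load(f))
    for a,b,z in((nb,fb,.097),(ni,fi,.09)):
        A=back(W,a,z);B=back(W,b,z); print(f,A.round(4),B.round(4),"ang",np.arctan2(B[1]-A[1],B[0]-A[0]))
E
```

```text
5.325 [ 0.50553223 -0.41812796  0.24983008] [ 9.92312422e-01 -1.23755640e-01 -7.74216925e-04] 0.04114829969286707
w1.npz [0.5144 0.0638 0.097 ] [0.5245 0.157  0.097 ] ang 1.4619289879167392
w1.npz [0.436  0.0473 0.09  ] [0.4528 0.1896 0.09  ] ang 1.4536235481505957
w2.npz [0.5144 0.0653 0.097 ] [0.5254 0.1631 0.097 ] ang 1.458548734601446
w2.npz [0.4348 0.0473 0.09  ] [0.4519 0.1901 0.09  ] ang 1.4516801757126865
```

View pics/w3.png

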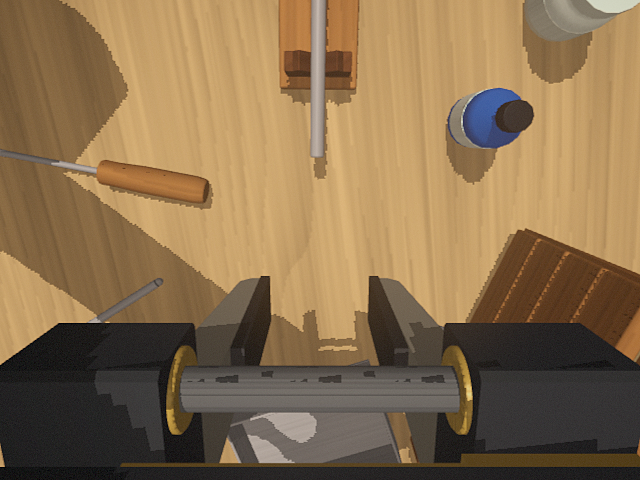

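Wrist view: the tail end is at about (317,156), and the shaft runs straight up-image to (319,0). I'll get the axis at sub-pixel accuracy.

```bash
python3 - <<'E'
from h import *
im=cv2.imread("pics/w3.png"); W=dict(np.load("w3.npz")); hsv=cv2.cvtColor(im,cv2.COLOR_BGR2HSV)
def mid(v):
    r=hsv[v,295:345,1]; c=np.where(r<60)[0]+295; return (c.min(),c.max(),c.size)
pts=[]
for v in list(range(2,45,6))+list(range(96,154,6)):
    a,b,n=mid(v); pts.append(((a+b)/2,v,b-a+1))
print(pts)
col=hsv[140:170,317,1]; print(col.tolist())
Q=np.array([back(W,p[:2],.0425) for p in pts]); k=np.polyfit(Q[:,1],Q[:,0],1); print("dx/dy",k,"ang",np.pi/2-np.arctan(k[0]), "rms",np.std(Q[:,0]-np.polyval(k,Q[:,1])))
ve=156
t=back(W,(317.5,ve),.0425); print("tail",t)
g=t+.040*np.array([np.sin(np.arctan(k[0])),np.cos(np.arctan(k[0])),0])
g[0]=np.polyval(k,g[1]); p,R=tool(); d=np.array([*g[:2],.0425-.019])-p; print("grasp",g,"tool shift",R.T@d, "turn",-( -np.arctan(k[0])-np.arctan2(R[1,0],R[0,0])))
E
```

```text
[(np.float64(318.5), 2, np.int64(14)), (np.float64(318.5), 8, np.int64(14)), (np.float64(318.5), 14, np.int64(14)), (np.float64(317.5), 20, np.int64(14)), (np.float64(318.0), 26, np.int64(15)), (np.float64(317.5), 32, np.int64(14)), (np.float64(317.5), 38, np.int64(14)), (np.float64(318.0), 44, np.int64(13)), (np.float64(317.0), 96, np.int64(13)), (np.float64(317.0), 102, np.int64(13)), (np.float64(317.0), 108, np.int64(13)), (np.float64(317.0), 114, np.int64(13)), (np.float64(317.0), 120, np.int64(13)), (np.float64(317.0), 126, np.int64(13)), (np.float64(317.0), 132, np.int64(13)), (np.float64(317.0), 138, np.int64(13)), (np.float64(317.0), 144, np.int64(13)), (np.float64(317.0), 150, np.int64(13))]
[33, 31, 34, 33, 33, 32, 36, 33, 33, 33, 34, 34, 33, 33, 34, 33, 34, 66, 138, 126, 122, 125, 127, 125, 130, 126, 127, 128, 122, 124]
dx/dy [0.13682607 0.55999441] ang 1.4348146450196202 rms 0.00022027153282786453
tail [ 0.51040188 -0.36758092  0.0425    ]
grasp [ 0.51512227 -0.32795017  0.0425    ] tool shift [-0.00159085 -0.09060812  0.22675237] turn 0.011976302894900467
```

{"method": "servo_tool", "body": {
  "steps": [
    [[-0.0015,-0.05,0.06,0.012],[-0.0015,-0.0905,0.11,0.012],[-0.0015,-0.0905,0.16,0.012],[-0.0015,-0.0905,0.195,0.012],[-0.0015,-0.0905,0.215,0.012],[-0.0015,-0.0905,0.2265,0.012],[-0.0015,-0.0905,0.2265,0.012],[-0.0015,-0.0905,0.2265,0.012]]
  ]
}}

```text
clock: 6.38
tcp_pos: [0.5159, -0.3311, 0.0258]
eef_rot: [0.001, 0.998, -0.069, 0.001]
wrist_force: [0.3, -0.9, -0.7]
width: 0.0413
```

{"method": "servo_tool", "body": {
  "steps": [
    [[0,0,0,0],[0,0,0,0],[0,0,0,0],[0,0,0,0],[0,0,0,0],[0,0,0,0],[0,0,0,0],[0,0,0,0]]
  ],
  "fingers": -1,
  "newtons": 60
}}

```text
clock: 7.38
tcp_pos: [0.5148, -0.3301, 0.0242]
eef_rot: [0.0, 0.998, -0.069, -0.0]
wrist_force: [-2.2, -0.1, 2.1]
width: 0.0105
```

{"method": "servo_tool", "body": {
  "steps": [
    [[0,0,-0.01,0],[0,0,-0.02,0],[0,0,-0.03,0],[0,0,-0.04,0],[0,0,-0.05,0],[0,0,-0.06,0],[0,0,-0.06,0],[0,0,-0.06,0]]
  ]
}}

```text
clock: 8.38
tcp_pos: [0.5147, -0.3298, 0.0838]
eef_rot: [-0.0, 0.998, -0.069, -0.0]
wrist_force: [0.2, -0.5, -3.3]
width: 0.0102
```

```bash
python3 - <<'E'
from h import *
p,R=tool(); s=env.get_state(); print(s["clock"],p,R.round(4).tolist(),s["width"],s["wrist_force"],s["moment"])
P=env.camera_params("wrist"); np.savez("w4.npz",**P); save("wrist","pics/w4.png"); save("scene","pics/s4.png"); save("side","pics/d4.png")
a=cv2.imread("pics/w4.png");b=cv2.resize(cv2.imread("pics/s4.png")[230:400,190:390],(400,340),interpolation=cv2.INTER_CUBIC);c=cv2.resize(cv2.imread("pics/d4.png")[200:370,300:500],(400,340),interpolation=cv2.INTER_CUBIC)
d=cv2.resize(a[0:300,170:470],(340,340)); o=np.zeros((600,800,3),np.uint8); o[:260,:]=cv2.resize(a[0:208],(800,260)); o[260:,:400]=b;o[260:,400:]=c
cv2.imwrite("pics/m4.png",o)
E
```

```text
8.375 [ 0.51470465 -0.32983161  0.08381313] [[0.9905, -0.1375, -0.0004], [-0.1375, -0.9905, 0.0003], [-0.0004, -0.0003, -1.0]] 0.010248433936835584 [ 0.2160343  -0.51435286 -3.3418015 ] [-0.1470538  -0.09362446  0.0365668 ]
```

View pics/m4.png

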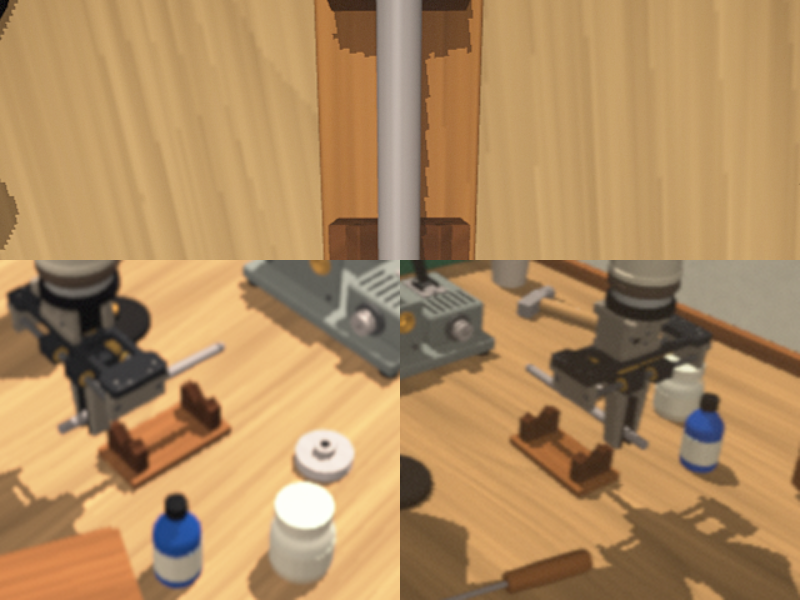

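The shaft is held level, clear of the V-rest, at about the planned grip. Side panel: nose at (530,368). Scene panel: nose at (220,348), tail at (66,427). Now to the pre-insertion pose.

{"method": "servo_tool", "body": {
  "steps": [
    [[-0.0065,-0.0215,0.002,0],[-0.013,-0.043,0.004,-0.005],[-0.0195,-0.0645,0.006,-0.01],[-0.026,-0.086,0.009,-0.015],[-0.0325,-0.1075,0.012,-0.019],[-0.039,-0.129,0.015,-0.019],[-0.0455,-0.1505,0.018,-0.019],[-0.0523,-0.1716,0.018,-0.019],[-0.0523,-0.1716,0.018,-0.019],[-0.0523,-0.1716,0.018,-0.019]]
  ]
}}

```text
clock: 9.78
tcp_pos: [0.4871, -0.1531, 0.0665]
eef_rot: [0.0, 0.998, -0.059, 0.0]
wrist_force: [0.3, 0.8, -2.5]
width: 0.0104
```

```bash
python3 - <<'E'
from h import *
p,R=tool(); s=env.get_state(); print(s["clock"],p,R.round(4).tolist(),s["width"],s["wrist_force"])
P=env.camera_params("wrist"); np.savez("w5.npz",**P); 
save("wrist","pics/w5.png"); save("scene","pics/s5.png"); save("side","pics/d5.png")
a=cv2.imread("pics/w5.png")[0:200,120:520];b=cv2.imread("pics/s5.png")[185:265,255:375];c=cv2.imread("pics/d5.png")[195:275,255:375]
o=np.zeros((600,800,3),np.uint8); r=lambda i,w,h:cv2.resize(i,(w,h),interpolation=cv2.INTER_CUBIC)
o[:333,:666]=r(a,666,333); o[333:,:400]=r(b,400,267);o[333:,400:]=r(c,400,267)
cv2.imwrite("pics/m5.png",o)
E
```

```text
9.775 [ 0.48709687 -0.15314546  0.06647878] [[0.993, -0.1185, 0.0008], [-0.1185, -0.993, -0.0009], [0.0009, 0.0008, -1.0]] 0.010398653080383798 [ 0.32375704  0.77557473 -2.52731781]
```

View pics/m5.png

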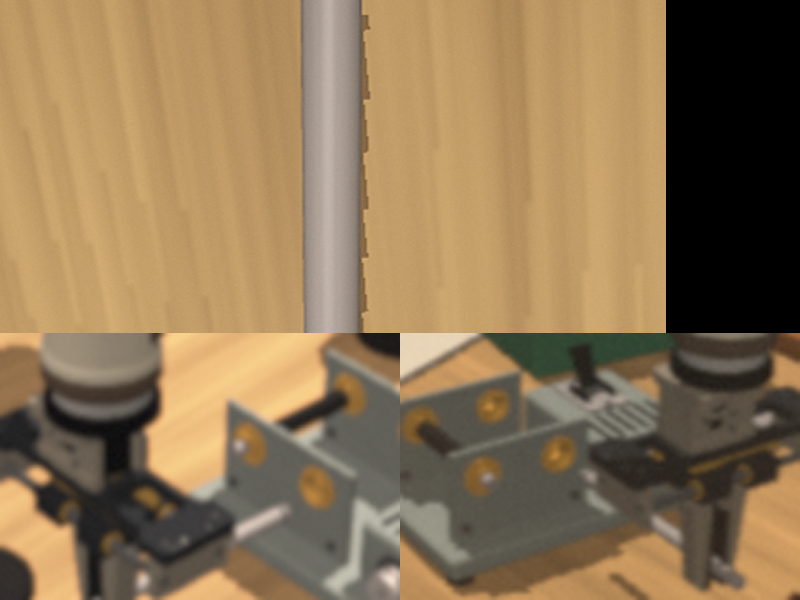

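Scene panel: nose at (287,509), drive bushing at (318,486). Side panel: nose at (588,478), bushing at (559,453). I'll triangulate both and compare.

```bash
python3 - <<'E'
from h import *
S=env.camera_params("scene");D=env.camera_params("side")
fs=lambda x,y:np.array([255+x*.3,185+(y-333)*.3]); fd=lambda x,y:np.array([255+(x-400)*.3,195+(y-333)*.3])
def tri(a,b): return least_squares(lambda X:np.r_[proj(S,X)[0]-a,proj(D,X)[0]-b],[.5,.05,.08])
p,R=tool(); ax=-R[:,1]
for n,a,b in(("nose",fs(287,509),fd(588,478)),("near",fs(318,486),fd(559,453)),("idler near",fs(248,444),fd(484,475))):
    r=tri(a,b); print(n,r.x.round(4),r.fun.round(1))
print("pred nose",p+.172*ax+[0,0,.019])
# shaft axis from wrist
W=dict(np.load("w5.npz")); h=cv2.cvtColor(cv2.imread("pics/w5.png"),cv2.COLOR_BGR2HSV); Q=[]
for v in range(2,200,8):
    c=np.where(h[v,290:350,1]<60)[0]+290; Q.append(((c.min()+c.max())/2,c.max()-c.min()+1))
Q=np.array(Q); print(Q[[0,12,-1]])
X=np.array([back(W,(q[0],v),.085) for q,v in zip(Q,range(2,200,8))]); k=np.polyfit(X[:,1],X[:,0],1); print("ang",np.pi/2-np.arctan(k[0]),"x at tcp y",np.polyval(k,p[1]),p[0],"x at nose",np.polyval(k,.018))
# diameter vs row -> tilt: depth = f*12mm/width
E
```

```text
nose [0.5095 0.0163 0.0784] [-0.4  1.  -0.6 -1.1]
near [0.5105 0.0532 0.0833] [ 0. -0.  0.  0.]
idler near [0.4357 0.0609 0.0836] [ 0.1 -0.3  0.1  0.3]
pred nose [0.5075704 0.0172167 0.085285 ]
[[318.5  36. ]
 [318.5  34. ]
 [318.5  32. ]]
ang 1.4522844956299583 x at tcp y 0.4868838404052559 0.48702386412656096 x at nose 0.50731046253112
```

```bash
python3 - <<'E'
from h import *
from scipy.ndimage import gaussian_filter1d as G
def tilt(fn,wf,z0,vs):
    W=dict(np.load(wf)); s=cv2.cvtColor(cv2.imread(fn),cv2.COLOR_BGR2HSV)[:,:,1].astype(float); out=[]
    for v in vs:
        r=s[max(v-1,0):v+2,285:355].mean(0); t=(np.median(r[28:38])+np.median(np.r_[r[:10],r[-10:]]))/2
        c=np.where(r<t)[0]; a,b=c[0],c[-1]
        L=a-1+(r[a-1]-t)/(r[a-1]-r[a]); Rr=b+(t-r[b])/(r[b+1]-r[b])
        w=Rr-L; out.append((v,w,(L+Rr)/2+285))
    out=np.array(out); f=W["K"][0,0]
    # unknown: diameter d scale (fit), height z0, slope k ; depth=f*d/w approx
    def res(q):
        r=[]
        for v,w,u in out:
            d=W["R"].T@np.linalg.solve(W["K"],[u,v,1]); o=-W["R"].T@W["t"]
            # plane z = z0 + k*(y-y0)
            y0=tool()[0][1]
            s_=(z0+.006*0+q[0]*(o[1]-y0)-o[2])/(d[2]-q[0]*d[1]); r.append(f*q[1]/s_-w)
        return np.array(r)
    r=least_squares(res,[0,.012],loss="soft_l1"); J=np.linalg.inv(r.jac.T@r.jac)*2*r.cost/len(out)
    print(fn,"slope",r.x,"+-",np.sqrt(np.diag(J)))
tilt("pics/w5.png","w5.npz",.085,range(2,230,3))
E
```

```text
pics/w5.png slope [-0.01388331  0.01167008] +- [2.16998154e-03 1.29503327e-05]
```

{"method": "servo_tool", "body": {
  "steps": [
    [[0,-0.008,-0.001,0],[0,-0.016,-0.001,0],[0,-0.024,-0.001,0],[0,-0.03,-0.001,0],[0,-0.036,-0.001,0],[0,-0.042,-0.001,0],[0,-0.042,-0.001,0]]
  ]
}}

```text
clock: 10.8
tcp_pos: [0.4916, -0.1105, 0.0671]
eef_rot: [-0.0, 0.998, -0.059, -0.0]
wrist_force: [0.2, 1.2, -2.0]
width: 0.0102
```

{"method": "servo_tool", "body": {
  "steps": [
    [[0,-0.005,0,0],[0,-0.01,0,0],[0,-0.015,0,0],[0,-0.02,0,0],[0,-0.02,0,0]]
  ]
}}

```text
clock: 11.42
tcp_pos: [0.4941, -0.0907, 0.0671]
eef_rot: [-0.0, 0.998, -0.059, -0.0]
wrist_force: [-0.7, 0.8, -1.8]
width: 0.0106
```

```bash
python3 - <<'E'
from h import *
p,R=tool(); s=env.get_state(); print(s["clock"],p,R.round(4)[:,1],s["wrist_force"],s["moment"])
P=env.camera_params("wrist"); np.savez("w6.npz",**P); 
save("wrist","pics/w6.png"); save("scene","pics/s6.png"); save("side","pics/d6.png")
a=cv2.imread("pics/w6.png")[0:200,120:520];b=cv2.imread("pics/s6.png")[175:255,285:405];c=cv2.imread("pics/d6.png")[185:265,245:365]
o=np.zeros((600,800,3),np.uint8); r=lambda i,w,h:cv2.resize(i,(w,h),interpolation=cv2.INTER_CUBIC)
o[:333,:666]=r(a,666,333); o[333:,:400]=r(b,400,267);o[333:,400:]=r(c,400,267)
cv2.imwrite("pics/m6.png",o)
E
```

```text
11.425 [ 0.4940834  -0.09067097  0.06707089] [-1.183e-01 -9.930e-01 -5.000e-04] [-0.68928632  0.76594957 -1.75721682] [0.0468183  0.03994901 0.11999022]
```

View pics/m6.png

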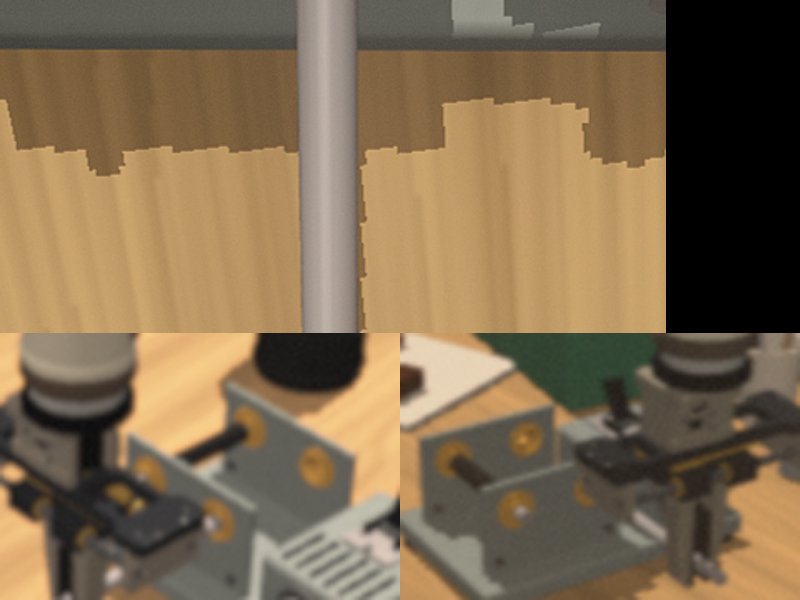

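The shaft is in the near bushing: in the scene panel it enters at about (212,521). In the wrist view its upper end is slightly left, so the bore is a little to -x. I'll measure the in-grip angle and the base edge direction.

```bash
python3 - <<'E'
from h import *
W=dict(np.load("w6.npz")); im=cv2.imread("pics/w6.png"); h=cv2.cvtColor(im,cv2.COLOR_BGR2HSV)[:,:,1].astype(float)
def edge(c):
    r=h[15:50,c-1:c+2].mean(1); t=(np.median(r[:6])+np.median(r[-6:]))/2; i=np.where(r>t)[0][0]; return 15+i-1+(t-r[i-1])/(r[i]-r[i-1])
cs=list(range(130,290,8))+list(range(350,510,8)); E=np.array([back(W,(c,edge(c)),.012) for c in cs]); k=np.polyfit(E[:,0],E[:,1],1)
m=np.abs(E[:,1]-np.polyval(k,E[:,0]))<.0008; k=np.polyfit(E[m,0],E[m,1],1); print("tumbler yaw",np.arctan(k[0]),m.sum(), "rms",np.std(E[m,1]-np.polyval(k,E[m,0])))
X=[]
for v in range(34,200,4):
    r=h[v-1:v+2,285:355].mean(0); t=(np.median(r[28:38])+np.median(np.r_[r[:8],r[-8:]]))/2; c=np.where(r<t)[0]; c=c[(c>12)&(c<58)]; X.append(back(W,((c[0]+c[-1])/2+285,v),.085))
X=np.array(X); q=np.polyfit(X[:,1],X[:,0],1); r=X[:,0]-np.polyval(q,X[:,1]); m=abs(r)<.0006; q=np.polyfit(X[m,1],X[m,0],1)
p,R=tool(); print("shaft yaw",-np.arctan(q[0]),"tool yaw",np.arctan2(R[1,0],R[0,0]),"x at tcp",np.polyval(q,p[1])-p[0],"x at mouth",np.polyval(q,.048))
E
```

```text
tumbler yaw -0.12208799414700851 40 rms 4.345887633674089e-05
shaft yaw -0.10867016231294928 tool yaw -0.1189833027092503 x at tcp -4.353276947388629e-05 x at mouth 0.5091127365506495
```

{"method": "servo_tool", "body": {
  "steps": [
    [[-0.0012,0,0,0.0015],[-0.0023,0,0,0.003],[-0.0023,-0.006,0,0.003],[-0.0023,-0.012,0,0.003],[-0.0023,-0.02,0,0.003],[-0.0023,-0.028,0,0.003],[-0.0023,-0.036,0,0.003],[-0.0023,-0.036,0,0.003]]
  ]
}}

```text
clock: 12.58
tcp_pos: [0.4961, -0.0545, 0.067]
eef_rot: [-0.0, 0.998, -0.06, -0.0]
wrist_force: [-0.0, 0.1, -1.9]
width: 0.0104
```

```bash
cat > sh.py <<'E'
from h import *
p,R=tool(); W=env.camera_params("wrist"); im=env.grab_frame("wrist")[:,:,::-1]; h=cv2.cvtColor(np.ascontiguousarray(im),cv2.COLOR_BGR2HSV)[:,:,1].astype(float)
import sys; vs=range(int(sys.argv[1]),int(sys.argv[2]),4); X=[]
for v in vs:
    r=h[v-1:v+2,285:355].mean(0); t=(np.median(r[28:38])+np.median(np.r_[r[:8],r[-8:]]))/2; c=np.where(r<t)[0]; c=c[(c>8)&(c<62)]; X.append(back(W,((c[0]+c[-1])/2+285,v),.085))
X=np.array(X); q=np.polyfit(X[:,1],X[:,0],1)
for _ in range(2): m=abs(X[:,0]-np.polyval(q,X[:,1]))<.0005; q=np.polyfit(X[m,1],X[m,0],1)
s=env.get_state(); print(m.sum(),len(m),"shaft yaw",-np.arctan(q[0]),"tool yaw",np.arctan2(R[1,0],R[0,0]),"x-tcp",np.polyval(q,p[1])-p[0],"x at mouth",np.polyval(q,.048)); print(p,s["wrist_force"],s["moment"],s["clock"])
E
python3 sh.py 100 220
```

```text
29 30 shaft yaw -0.11879198176445599 tool yaw -0.12099313713484183 x-tcp -0.0001321765679355713 x at mouth 0.508161327732594
[ 0.49606148 -0.0544853   0.06704997] [ 0.0283847   0.30627417 -1.45477718] [-0.04293353 -0.06007377  0.01274725] 12.625
```

{"method": "servo_tool", "body": {
  "steps": [
    [[0,-0.008,0,0],[0,-0.016,0,0],[0,-0.024,0,0],[0,-0.03,0,0],[0,-0.035,0,0],[0,-0.04,0,0],[0,-0.044,0,0],[0,-0.044,0,0]]
  ]
}}

```text
clock: 13.62
tcp_pos: [0.5014, -0.0113, 0.0671]
eef_rot: [-0.0, 0.998, -0.061, -0.0]
wrist_force: [0.5, 0.6, -2.9]
width: 0.0104
```

```bash
python3 sh.py 180 225; python3 -c "
from h import *
save('wrist','pics/w7.png')"
```

```text
11 12 shaft yaw -0.15448155123264848 tool yaw -0.12165187212610523 x-tcp -0.00166571761993628 x at mouth 0.5089444886110892
[ 0.50137479 -0.01130694  0.06707738] [-0.37160418  0.17652382 -0.22366695] [-0.09984102 -0.06116508 -0.00288808] 13.675
```

View pics/w7.png

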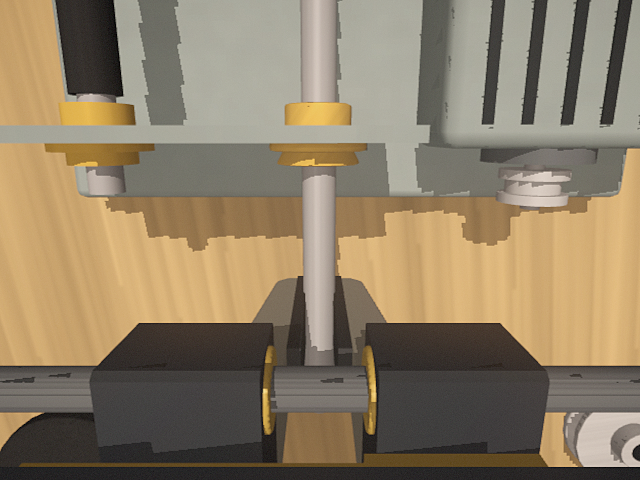

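Wrist view: the shaft (u=319) is centred in the near bushing (mouth rim u 280–356, v≈165) and the nose is around the far mouth. I'll compute the remaining travel with the same camera.

```bash
python3 - <<'E'
from h import *
p,R=tool(); W=env.camera_params("wrist"); ax=-R[:,1]; a2=ax[:2]/np.linalg.norm(ax[:2])
al=lambda X:(np.array(X)[:2]-p[:2])@a2*1e3
for uv,z in(((318.5,165),.085),((318.5,165),.097),((318.5,149),.1),((318.5,103),.096),((108,193),.088)): print(uv,z,back(W,uv,z).round(4),"along from tcp %.1f"%al(back(W,uv,z)))
for z in(.010,.015,.02): print("base edge z",z,al(back(W,(250,196),z)))
print("final needs mouth at 27 ahead of tcp; cam pos",(-W["R"].T@W["t"]).round(4))
t=back(dict(np.load("w3.npz")),(317.5,156.5),.0485); print("tail",t,(np.array([.5147,-.3299])-t[:2])@[.137,.9905])
S=env.camera_params("scene");D=env.camera_params("side")
E
```

```text
(318.5, 165) 0.085 [0.5081 0.045  0.085 ] along from tcp 57.0
(318.5, 165) 0.097 [0.5082 0.0458 0.097 ] along from tcp 57.8
(318.5, 149) 0.1 [0.5088 0.0508 0.1   ] along from tcp 62.9
(318.5, 103) 0.096 [0.5105 0.0648 0.096 ] along from tcp 76.9
(108, 193) 0.088 [0.4341 0.0446 0.088 ] along from tcp 47.6
base edge z 0.01 36.02885569305957
base edge z 0.015 36.70237609536106
base edge z 0.02 37.37589649766256
final needs mouth at 27 ahead of tcp; cam pos [0.5093 0.0545 0.2367]
tail [ 0.51040218 -0.36775324  0.0485    ] 0.038082438726527314
```

{"method": "servo_tool", "body": {
  "steps": [
    [[0,-0.003,0,0],[0,-0.006,0,0],[0,-0.009,0,0],[0,-0.012,0,0],[0,-0.012,0,0]]
  ]
}}

```text
clock: 14.35
tcp_pos: [0.5029, 0.0007, 0.0671]
eef_rot: [-0.0, 0.998, -0.061, 0.0]
wrist_force: [0.6, -0.1, -1.5]
width: 0.0099
```

Passing freely, with no axial force. On to the full depth.

{"method": "servo_tool", "body": {
  "steps": [
    [[0,-0.003,0,0],[0,-0.006,0,0],[0,-0.009,0,0],[0,-0.012,0,0],[0,-0.015,0,0],[0,-0.018,0,0],[0,-0.018,0,0],[0,-0.018,0,0],[0,-0.018,0,0]]
  ]
}}

```text
clock: 15.48
tcp_pos: [0.505, 0.0182, 0.0671]
eef_rot: [-0.0, 0.998, -0.061, -0.0]
wrist_force: [-0.4, 0.3, -1.4]
width: 0.0103
```

```bash
python3 - <<'E'
from h import *
p,R=tool(); s=env.get_state(); print(s["clock"],p,R.round(4)[:,1],s["wrist_force"],s["moment"],s["width"])
W=env.camera_params("wrist"); a2=-R[:2,1]/np.linalg.norm(R[:2,1])
save("wrist","pics/w8.png"); save("scene","pics/s8.png"); save("side","pics/d8.png")
im=cv2.imread("pics/w8.png"); r=lambda i,w,h:cv2.resize(i,(w,h),interpolation=cv2.INTER_CUBIC)
o=np.zeros((600,800,3),np.uint8)
o[:300,:400]=r(im,400,300); o[:300,400:]=r(im[180:330,220:420],400,300)
o[300:,:400]=r(cv2.imread("pics/s8.png")[165:255,310:430],400,300);o[300:,400:]=r(cv2.imread("pics/d8.png")[180:270,240:360],400,300)
cv2.imwrite("pics/m8.png",o)
for v in(230,240,250,260): print(v,"along %.1f"%((back(W,(318.5,v),.085)[:2]-p[:2])@a2*1e3))
E
```

```text
15.475 [0.50501641 0.01815089 0.06706072] [-0.1218 -0.9926 -0.    ] [-0.44872723  0.32503129 -1.36516572] [-0.01838836 -0.04665229  0.0479546 ] 0.010347184645788467
230 along 33.7
240 along 30.0
250 along 26.2
260 along 22.4
```

View pics/m8.png

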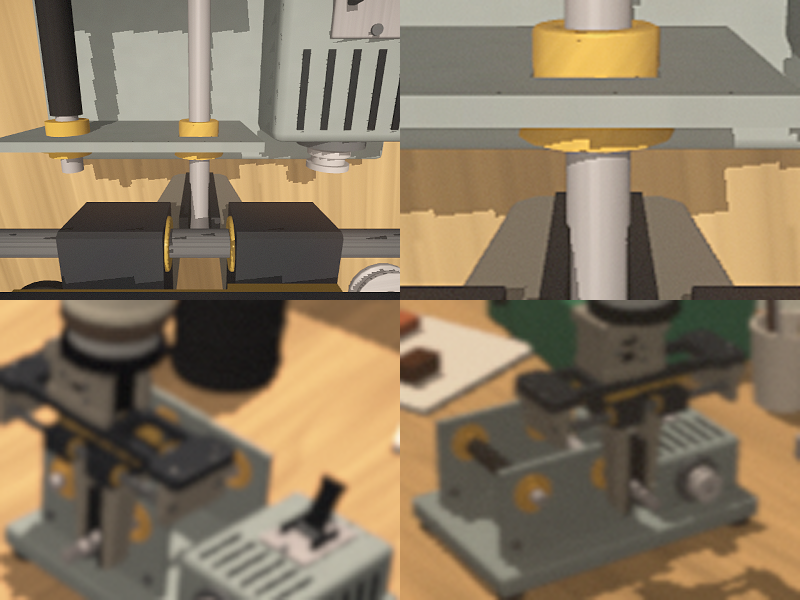

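Last view: the shaft runs through the near bushing, its tail visible at scene panel (75,545) and side panel (642,495), and the toggle is off. I'll move 1 mm more to make up the measured shortfall, then check the tail numerically and hand in.

{"method": "servo_tool", "body": {
  "steps": [
    [[0,-0.001,0,0],[0,-0.001,0,0],[0,-0.001,0,0],[0,-0.001,0,0],[0,-0.001,0,0],[0,-0.001,0,0]]
  ]
}}

```text
clock: 16.38
tcp_pos: [0.5052, 0.0192, 0.0671]
eef_rot: [0.0, 0.998, -0.061, 0.0]
wrist_force: [0.5, 0.1, -1.3]
width: 0.0105
```

```bash
python3 - <<'E'
from h import *
S=env.camera_params("scene");D=env.camera_params("side"); a=np.array([310+75*.3,165+245*.3]);b=np.array([240+242*.3,180+195*.3])
r=least_squares(lambda X:np.r_[proj(S,X)[0]-a,proj(D,X)[0]-b],[.5,0,.08]); p,R=tool(); ax=-R[:,1]
print("tail (before the last 1 mm)",r.x,r.fun.round(1),"behind tcp",(p-r.x)@ax*1e3-1)
s=env.get_state(); print(s["clock"],p,s["joint_velocities"].round(3),s["wrist_force"],s["width"],"advance since mouth fix mm",(p-np.array([.50137479,-.01130694,.067]))@ax*1e3)
E
```

```text
tail (before the last 1 mm) [ 0.49955438 -0.00324147  0.08587194] [ 0.1 -0.3  0.2  0.3] behind tcp 21.931771192055205
16.375 [0.50521415 0.01916779 0.06711592] [-0.001 -0.001  0.003  0.002  0.002 -0.001] [ 0.49878279  0.11988452 -1.31647034] 0.010515588121827896 advance since mouth fix mm 30.715463305560515
```

The tail reading is 22 mm behind the TCP, where 38 mm was expected, so I can't trust that number. I'll sample both fixed images along the projected shaft axis to find the tail end properly.

```bash
python3 - <<'E'
from h import *
from scipy.ndimage import map_coordinates as mc
p,R=tool(); ax=-R[:,1]
st={"5":np.array([.48709687,-.15314546,.06647878]),"8":np.array([.50501641,.01815089,.06706072])}
ds=np.arange(6,60,2)
for k,p0 in st.items():
  for n in("scene","side"):
    P=env.camera_params(n); im=cv2.imread(f"pics/{'s' if n=='scene' else 'd'}{k}.png").astype(float)
    X=p0+[0,0,.019]-ds[:,None]/1e3*ax; uv=proj(P,X)
    # search small perpendicular offsets, brightest
    t=uv[-1]-uv[0]; px=np.linalg.norm(t)/(ds[-1]-ds[0]); t/=np.linalg.norm(t); nn=np.array([-t[1],t[0]])
    print(k,n,"px/mm %.2f"%px,uv[16].round(1))
    for o in(-2,-1,0,1,2):
        q=uv+o*nn; print(o,[int(v) for v in np.min([mc(im[:,:,c],[q[:,1],q[:,0]],order=1) for c in range(3)],0)])
E
```

```text
5 scene px/mm 0.40 [273.  272.1]
-2 [74, 80, 83, 84, 88, 95, 104, 106, 101, 97, 95, 94, 95, 95, 97, 101, 106, 115, 124, 130, 132, 132, 130, 130, 130, 131, 131]
-1 [100, 109, 103, 99, 101, 113, 123, 124, 112, 102, 97, 95, 95, 96, 99, 101, 105, 112, 122, 128, 131, 131, 130, 130, 129, 130, 130]
0 [130, 129, 120, 108, 112, 128, 142, 137, 125, 110, 104, 102, 102, 103, 104, 105, 106, 114, 122, 128, 132, 133, 132, 132, 132, 133, 134]
1 [127, 131, 119, 106, 108, 128, 140, 144, 134, 122, 113, 112, 111, 112, 113, 113, 116, 120, 126, 131, 133, 133, 133, 133, 134, 134, 134]
2 [95, 97, 90, 84, 94, 111, 128, 136, 135, 129, 126, 123, 121, 123, 123, 124, 125, 128, 132, 134, 134, 134, 133, 133, 134, 134, 133]
5 side px/mm 0.31 [357.2 269.5]
-2 [68, 64, 63, 62, 71, 80, 85, 87, 89, 88, 88, 89, 90, 89, 89, 90, 91, 92, 94, 94, 94, 95, 95, 95, 95, 95, 96]
-1 [93, 88, 83, 85, 91, 99, 106, 98, 91, 87, 84, 85, 86, 86, 86, 87, 89, 90, 91, 92, 94, 96, 97, 96, 97, 97, 96]
0 [89, 87, 88, 93, 99, 98, 95, 91, 87, 84, 84, 86, 88, 87, 87, 85, 86, 89, 92, 95, 98, 98, 99, 99, 99, 99, 98]
1 [76, 81, 82, 83, 85, 84, 84,
[... 720 characters left out ...]
, 80, 72, 80, 89, 98, 104, 104, 102, 98, 97, 98, 99, 100, 101, 100, 99, 98, 99, 99, 99, 99, 99, 97, 94, 92, 90]
8 side px/mm 0.25 [316.9 240.9]
-2 [63, 59, 61, 64, 67, 67, 68, 71, 70, 71, 72, 72, 73, 73, 74, 74, 73, 73, 73, 72, 71, 70, 70, 70, 71, 73, 74]
-1 [88, 82, 82, 85, 88, 93, 90, 83, 79, 79, 80, 80, 81, 81, 78, 76, 75, 73, 73, 71, 71, 71, 71, 71, 73, 74, 74]
0 [87, 85, 87, 93, 95, 92, 89, 85, 82, 82, 82, 82, 82, 82, 81, 78, 76, 74, 73, 72, 71, 71, 71, 72, 74, 74, 74]
1 [77, 79, 80, 82, 83, 82, 79, 78, 78, 78, 80, 80, 80, 80, 79, 78, 76, 73, 72, 73, 73, 73, 73, 75, 76, 75, 75]
2 [61, 64, 65, 66, 66, 66, 65, 65, 67, 70, 72, 73, 77, 78, 78, 78, 78, 75, 75, 78, 79, 78, 79, 80, 77, 80, 83]
```

```bash
python3 - <<'E'
from h import *
from scipy.ndimage import map_coordinates as mc
p,R=tool(); ax5=-R[:,1]; ax4=np.array([.1375,.9905,0])
st={"4":(np.array([.5147,-.3298,.0838]),ax4),"5":(np.array([.48709687,-.15314546,.06647878]),ax5),"8":(np.array([.50501641,.01815089,.06706072]),ax5)}
for k,(p0,ax) in st.items():
  for n in("scene","side"):
    P=env.camera_params(n); im=cv2.imread(f"pics/{'s' if n=='scene' else 'd'}{k}.png").astype(float); S=im.max(2)-im.min(2)
    for nm,ds in(("tail",-np.arange(12,60,2)),("nose",np.arange(150,204,2))):
        if nm=="nose" and k=="8": continue
        X=p0+[0,0,.019]+ds[:,None]/1e3*ax; uv=proj(P,X); t=uv[-1]-uv[0]; t/=np.linalg.norm(t); nn=np.array([-t[1],t[0]])
        print(k,n,nm,ds[0],"..",ds[-1])
        for o in(-1.5,0,1.5): q=uv+o*nn; print("  chroma",[int(v) for v in mc(S,[q[:,1],q[:,0]],order=1)])
E
```

```text
4 scene tail -12 .. -58
  chroma [15, 15, 17, 19, 21, 20, 16, 16, 15, 17, 16, 18, 24, 47, 88, 107, 110, 111, 111, 111, 111, 111, 111, 112]
  chroma [17, 17, 21, 26, 29, 27, 23, 20, 19, 17, 19, 17, 22, 49, 89, 108, 111, 111, 110, 111, 111, 111, 111, 112]
  chroma [18, 26, 41, 52, 56, 56, 58, 57, 58, 56, 55, 54, 59, 79, 100, 110, 111, 111, 111, 111, 112, 111, 110, 112]
4 scene nose 150 .. 202
  chroma [86, 86, 86, 88, 88, 89, 91, 94, 99, 101, 105, 110, 110, 111, 112, 112, 112, 112, 111, 111, 111, 111, 112, 111, 111, 111, 111]
  chroma [45, 43, 46, 46, 45, 48, 48, 50, 58, 70, 82, 95, 106, 110, 111, 112, 111, 111, 111, 111, 111, 111, 111, 111, 111, 111, 110]
  chroma [28, 28, 28, 29, 27, 26, 25, 22, 26, 37, 54, 80, 97, 108, 111, 112, 111, 111, 111, 111, 111, 111, 111, 111, 111, 111, 111]
4 side tail -12 .. -58
  chroma [20, 23, 29, 38, 47, 55, 57, 58, 59, 56, 58, 56, 62, 72, 85, 98, 102, 104, 104, 103, 103, 102, 101, 101]
  chroma [21, 21, 21, 21, 21, 22, 22, 20, 22, 21, 21, 22, 28, 40, 63, 85, 96, 100, 100, 100, 100, 100, 99, 99]
  chroma [18, 18, 18, 18, 19, 19, 20, 21, 19, 21, 20, 21,
[... 1941 characters left out ...]
, 33, 46, 58, 68, 77, 78, 79]
8 scene tail -12 .. -58
  chroma [15, 17, 19, 19, 18, 16, 14, 13, 14, 14, 14, 14, 14, 14, 13, 12, 11, 9, 9, 9, 9, 13, 22, 35]
  chroma [18, 20, 23, 23, 22, 20, 18, 16, 16, 16, 16, 16, 16, 15, 13, 12, 11, 10, 9, 9, 9, 9, 12, 21]
  chroma [16, 19, 20, 21, 20, 18, 15, 14, 13, 14, 14, 14, 13, 12, 11, 10, 9, 10, 10, 10, 9, 9, 9, 12]
8 side tail -12 .. -58
  chroma [16, 17, 18, 18, 17, 17, 16, 15, 15, 14, 14, 14, 14, 13, 13, 12, 11, 11, 10, 10, 10, 11, 11, 11]
  chroma [19, 19, 19, 19, 19, 18, 17, 16, 16, 16, 16, 15, 16, 16, 15, 13, 11, 10, 11, 12, 11, 11, 11, 11]
  chroma [16, 16, 16, 16, 16, 16, 15, 15, 15, 16, 16, 15, 15, 15, 14, 12, 11, 11, 12, 12, 12, 12, 12, 12]
```

The tail edge sits 38–40 mm behind the TCP in both cameras, before insertion. The in-place images show the same step, so the shaft hasn't slipped; the 22 mm reading was a shading boundary. Nose protrusion works out at about 15 mm, so I'm handing in.

```bash
python3 -c "
from rig import env
print(env.job_done()); print(env.get_state()['clock'])"
```

```text
the job is handed in; nothing more can be done
None
the job is handed in; nothing more can be done
```

I flipped the toggle to off and threaded the shaft nose-first through both bushings. I handed in at about 16.4 s, with the arm still and gripping the shaft at 60 N.

- **Toggle:** the wrist view right after the push, and a later scene view, show it leaning to +y (off).
- **Nose:** it should stand about 15 mm beyond the far bushing. I worked this out from the measured near mouth, the grip point and the shaft's 210 mm length. No camera could see the nose past the far plate, so that end is not confirmed by eye.
- **Insertion:** the sideways and axial forces I read at the stops were about 1 N or less. The shaft caught slightly on the near bore at first; I shifted it about 2 mm sideways and it then ran free.
- **Grip:** one quick reading put the tail 22 mm behind the tool point instead of the expected 38 mm. Sampling both fixed cameras along the shaft before insertion gave 38–40 mm, so I put the 22 mm down to shading. The in-place pictures fit 38–40 mm too, but less clearly, so I take it the shaft did not slip.
- **Other objects:** I did not touch the pulley, barrel, lid, screwdriver, jar or bottle, but I did not check their positions afterwards.

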